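# Tamp the marble chips level in the neutralising tray

### The arm

A 6-joint arm with a two-finger parallel gripper is mounted at the origin on a cart in front of the work surface, level with it; the furniture and walls round the work are solid. World frame = base frame: x ahead of the robot, y to its left, z up, the work surface at z = 0. Lengths are in m, angles in rad, forces in N, time in s.
With the tool pointing down it reaches from about 0.35 to 0.975 m from the base axis. Payload 4.9 kg.
Tool frame: the origin (TCP) lies between the finger pads, 19 mm behind the fingertips; this is the grasp point; z points along the fingers, y is the line along which they close (so a half turn about z gives the same grasp; the last joint's range is limited). The gripper opens to 85 mm and grips with 20 to 120 N. Pads are 22 mm wide; open, the fingers measure 114 mm over their backs; the gripper's body (76 mm by 85 mm) begins 54 mm behind the grasp point. The pads swing forward as they close: fully open they stand 13 mm farther back than shut.
Start: joints at [-1.341, 0.053, 1.613, -0, 1.476, -0.119], TCP at [0.214, -0.587, 0.25] pointing down, gripper open.
Joint ranges: [-3.01, 3.01], [-1.01, 2.22], [0.06, 2.58], [-1.02, 4.17], [0.09, 2.62], [-3.14, 3.14]. Speed limits (rad/s): [2.57, 2.57, 3.14, 3.14, 3.14, 3.14].

### API

Orientations are given as a unit quaternion [w, x, y, z].
In Python, from plant import manip gives the robot as it stands. The module is installed in compiled form; this text tells all that it offers.
- The arm moves only by the tool move_arm, never from a script. Its argument "rows" is a list of rows, each a list of 7 numbers: the shift along the tool's x, y, z in cm, then the turn, a rotation vector about the tool's x, y, z in degrees, then the opening, from -1 (shut) to 1 (fully open). In form: [[tx, ty, tz, ax, ay, az, jaw], ...]. A call has 1 to 20 rows; each row shifts and turns the commanded pose from where the row before left it, along the tool's axes as they then stand; what a row does not reach is not made up. A row lasts 1/12 s, in which the tool goes at most 41.7 mm and 7.16 degrees, less where a joint would pass 70% of its speed; a pose out of reach is approached as far as the arm can. A call is refused whole if a number of a shift passes 4.17 or a number of a turn 7.16, either way. A call with a gripper value outside its range is refused whole. The fingers move at their own pace and stop on an object; the grip force is fixed at half the most. Time passes only in rows, so rows that do not move let the fingers close. It gives the time, the measured TCP pose, the force, the opening and the grip force at its end, in the units of the state.
- manip.state(): the state, without advancing time (a new reading comes with each control period).
- manip.grab_frame(name): name is "side" or "top"; returns a dict with "img" (420x560x3 uint8, blue, green, red), "mtx" (3x3 intrinsics, pixels), "k1" (the pictures are not rectified: a ray, as slopes to the right and down, at radius r is drawn at 1 + k1 r^2 times it, then the intrinsics apply), "R" (3x3) and "t" (3): a world point X has camera coordinates R X + t. Camera axes: x right, y down, z forward; pixel columns grow to the right and rows downward; lengths in m; the calibration is good to about 2 mm. A picture is of the moment at which its call begins. There is no depth.
- manip.job_done(): hands the job in; it is judged then, once.
The state is a dict: "time": time; "joint_pos": joint angles; "joint_vel": joint speeds; "joint_efforts": joint torques, N m; "tool_pos": TCP position; "tool_rot": TCP orientation; "contact_force": force on the tool from outside, world axes, zero at the start; "ft_torque": the same for the moment, N m; "gripper_width": opening from 0.0 (shut) to 1.0 (fully open); "grasp_force": force on a finger pad.
Only numpy, scipy, OpenCV 4.12 (cv2) and the standard library are available. Lean on these libraries where they do the work, as an engineer would, in place of code of your own. Each camera call takes 0.05 s, during which the arm holds its last target. There are 200 camera calls.

### The job

Take the tamper by its wooden grip and press the heaped marble chips down in the metal tray with its flat foot, working it slightly to and fro where a chip jams askew, until all eight lie flat on the floor of the tray, one layer deep, finishing with a firm steady push of roughly 12 N on the level bed, held for a second. The chips crack above 25 N, so feel your way down gently and keep your fingers off them; then stand the tamper upright in the middle of its blue mat again, let go, and leave the other things where they are.

Things in the scene. Friction and masses are not known exactly. Their poses are not given: they have to be found in the camera images.
- tray: Fixed open metal tray, outside 64 mm (its x) by 118 mm (its y), inside 56 x 110 mm, a 3 mm high screw lug at each short end (to 75 mm from the centre). Origin: centre of its underside, z up. Inner floor 6 mm, top of the lip 48 mm above the origin. Holds eight chips in two rows of four along its y; on the floor all eight fit with 4 to 6 mm to spare each way.
- tamper: Loose plate tamper, about 0.3 kg, upright on the blue mat. Flat steel foot 50 (its x) x 102 (y) x 8 mm: enters the tray with 3 to 4 mm to spare each side if parallel to it. Neck, then a wooden grip 30 to 110 mm above the underside, 34 mm (x) by 22 mm (y). Origin: centre of the underside; z up along the grip. Grasp across the 22 mm (fingers close along its y), TCP about 78 mm above the origin.
- rest: Fixed flat blue mat 80 mm (its x) by 130 mm (its y), 5 mm thick, where the tamper stands and belongs. Origin: centre of its underside; z up. The tamper starts parallel to it within 0.1 rad.
- chip_1: White marble chip, loose, 26 x 26 mm, 21.5 to 22.5 mm high, 45 g, upper and lower edges bevelled steeply, smooth. Origin: centre of its underside, z up. At the start it lies on the tray's floor. Cracks if pressed by the tamper with over 25 N.
- chip_2: White marble chip, loose, 26 x 26 mm, 21.5 to 22.5 mm high, 45 g, upper and lower edges bevelled steeply, smooth. Origin: centre of its underside, z up. At the start wedged about 8 mm high over a gap too narrow for it; pressed with about 10 N it pushes its neighbours apart, and may stay tilted until the foot is worked 1-2 mm to and fro under load. Cracks if pressed by the tamper with over 25 N.
- chip_3: White marble chip, loose, 26 x 26 mm, 21.5 to 22.5 mm high, 45 g, upper and lower edges bevelled steeply, smooth. Origin: centre of its underside, z up. At the start it lies on the tray's floor. Cracks if pressed by the tamper with over 25 N.
- chip_4: White marble chip, loose, 26 x 26 mm, 21.5 to 22.5 mm high, 45 g, upper and lower edges bevelled steeply, smooth. Origin: centre of its underside, z up. At the start it lies on the tray's floor. Cracks if pressed by the tamper with over 25 N.
- chip_5: White marble chip, loose, 26 x 26 mm, 21.5 to 22.5 mm high, 45 g, upper and lower edges bevelled steeply, smooth. Origin: centre of its underside, z up. At the start it lies on the tray's floor. Cracks if pressed by the tamper with over 25 N.
- chip_6: White marble chip, loose, 26 x 26 mm, 21.5 to 22.5 mm high, 45 g, upper and lower edges bevelled steeply, smooth. Origin: centre of its underside, z up. At the start it lies on the tray's floor. Cracks if pressed by the tamper with over 25 N.
- chip_7: White marble chip, loose, 26 x 26 mm, 21.5 to 22.5 mm high, 45 g, upper and lower edges bevelled steeply, smooth. Origin: centre of its underside, z up. At the start wedged about 8 mm high over a gap too narrow for it; pressed with about 10 N it pushes its neighbours apart, and may stay tilted until the foot is worked 1-2 mm to and fro under load. Cracks if pressed by the tamper with over 25 N.
- chip_8: White marble chip, loose, 26 x 26 mm, 21.5 to 22.5 mm high, 45 g, upper and lower edges bevelled steeply, smooth. Origin: centre of its underside, z up. At the start it lies on the tray's floor. Cracks if pressed by the tamper with over 25 N.
- tape_roll: Bystander: roll of green tape lying flat, 68 mm across, 19 mm high. Origin: centre of its underside.
- vial: Bystander: small vial with a black cap, 22 mm across, 51 mm high. Origin: centre of its underside.
- beaker: Bystander: clear plastic beaker, 55 mm across, 67 mm high. Origin: centre of its underside.
- timer: Bystander: grey bench timer, 64 x 64 x 18 mm. Origin: centre of its underside.

How it is judged:
By the outcome, as a careful person would: the job done as asked, in the order asked, and still so for the second after the job is handed in, with the robot touching nothing.
It also fails if it takes over 58 s, if anything falls off the work surface, if the arm or the gripper's body presses on something with over 40 N, if the wrist force passes 120 N, or if a joint passes its speed limit or range.

## Working session

There is one attempt and no reset: what is moved stays moved. The work goes in short steps, Python scripts to look and compute and a tool call to move; the robot and the scene stay as the last step left them, time stands still between calls to the robot, and variables do not carry over. Pictures are saved under pics/ and viewed, at most 10 in all, crops included, and the job is handed in when it is done.

Besides the shell and the picture viewer there is one more tool, called after "Call:" in YAML: its name, and indented under it one key for each argument. move_arm: Moves the arm, as the interface text tells. Its arguments: {"type":"object","properties":{"rows":{"type":"array","items":{"type":"array","items":{"type":"number"}}}},"required":["rows"]}

```bash
mkdir -p pics; cat > h.py <<'E'
import numpy as np, cv2
from plant import manip
def ray(f,u,v):
    K=f["mtx"];p=cv2.undistortPoints(np.array([[[u,v]]],float),K,np.array([f["k1"],0,0,0,0.]))  # approx model
    d=np.array([p[0,0,0],p[0,0,1],1.]);R=f["R"];return -R.T@f["t"],R.T@d
def onplane(f,u,v,z):
    o,d=ray(f,u,v);return o+d*(z-o[2])/d[2]
def proj(f,X):
    c=f["R"]@np.asarray(X,float)+f["t"];s=c[:2]/c[2];s=s*(1+f["k1"]*(s@s));K=f["mtx"];return K[0,0]*s[0]+K[0,2],K[1,1]*s[1]+K[1,2]
def grab(n,tag):
    f=manip.grab_frame(n);cv2.imwrite(f"pics/{tag}.png",f["img"]);np.savez(f"{tag}.npz",**f);return f
def load(tag):
    return dict(np.load(f"{tag}.npz"))
E
python3 - <<'E'
from h import *
import numpy as np
np.set_printoptions(precision=4,suppress=True)
for n in("top","side"):
    f=grab(n,n+"0");print(n,f["mtx"].tolist(),f["k1"],-f["R"].T@f["t"],f["R"])
print(manip.state())
E
```

```text
top [[543.7936823068934, 0.0, 286.8593068456018], [0.0, 543.7936823068934, 204.07028816840625], [0.0, 0.0, 1.0]] 0.052873396977638584 [0.4772 0.1353 1.142 ] [[ 0.0204 -0.9997 -0.0142]
 [-0.9981 -0.0196 -0.059 ]
 [ 0.0587  0.0154 -0.9982]]
side [[386.25679035490856, 0.0, 278.66263016671655], [0.0, 386.25679035490856, 214.01858509063646], [0.0, 0.0, 1.0]] 0.014901420344729457 [0.2828 0.7123 0.5856] [[-0.9167 -0.3992  0.0162]
 [-0.27    0.5892 -0.7616]
 [ 0.2944 -0.7025 -0.6479]]
{'time': 0.1, 'joint_pos': array([-1.341 ,  0.0533,  1.6142, -0.    ,  1.476 , -0.119 ]), 'joint_vel': array([-0.0011, -0.0016, -0.002 ,  0.0012,  0.0013,  0.0002]), 'joint_efforts': array([  0.0007, -39.4905, -37.1361,  -0.    ,   0.0039,  -0.    ]), 'tool_pos': array([ 0.2135, -0.5868,  0.2489]), 'tool_rot': array([-0.0009,  0.9848,  0.1735, -0.0001]), 'contact_force': array([-0.555 , -0.6817, -0.1678]), 'ft_torque': array([0.0416, 0.026 , 0.0067]), 'grasp_force': 0.0, 'gripper_width': 0.9998656215728324}
```

View pics/top0.png

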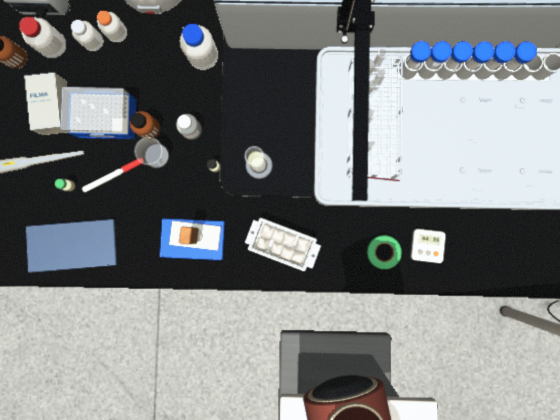

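View pics/side0.png

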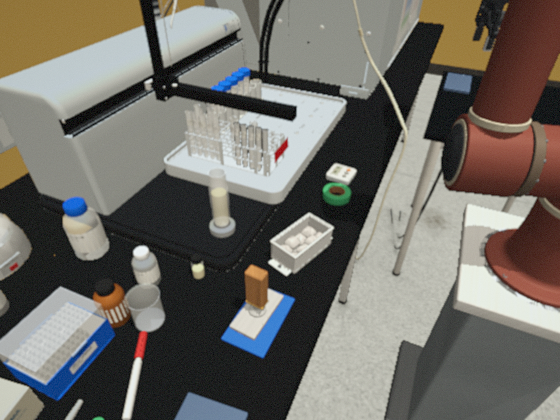

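The top view shows the tamper on its blue mat at about (192,240) and the tray with its chips at about (283,244). In the side view they are at (256,300) and (302,243).

```bash
cat > meas.py <<'E'
from h import *
def pts(f,mask,z):
    c=max(cv2.findContours(mask,cv2.RETR_EXTERNAL,cv2.CHAIN_APPROX_NONE)[0],key=cv2.contourArea)[:,0]
    return np.array([onplane(f,u,v,z)[:2] for u,v in c])
def rect(P):
    (c,s,a)=cv2.minAreaRect((P*1000).astype(np.float32));b=cv2.boxPoints((c,s,a))
    e=[b[1]-b[0],b[2]-b[1]];l=max(e,key=np.linalg.norm)
    ang=np.degrees(np.arctan2(l[1],l[0]))%180
    return np.round(c,1),np.round(sorted(s),1),round(ang-90,2)  # long axis (y) yaw
def crop(m,x0,y0,x1,y1):
    o=np.zeros_like(m);o[y0:y1,x0:x1]=m[y0:y1,x0:x1];return o
E
python3 - <<'E'
from meas import *
f=load("top0");im=f["img"].astype(int);b,g,r=im[...,0],im[...,1],im[...,2]
hsv=cv2.cvtColor(f["img"],cv2.COLOR_BGR2HSV)
u8=lambda m:(m*255).astype(np.uint8)
R=(150,210,235,270)
mat=crop(u8((b>60)),*R);print("mat",rect(pts(f,mat,.005)))
foot=crop(u8((r>100)),*R);print("foot",rect(pts(f,foot,.013)))
grip=crop(u8((r-b>60)),*R);print("grip",rect(pts(f,grip,.115)),rect(pts(f,grip,.035)))
t=crop(u8(g>60),235,205,330,285);print("tray+lugs z3",rect(pts(f,t,.003)))
o=cv2.morphologyEx(t,cv2.MORPH_OPEN,cv2.getStructuringElement(cv2.MORPH_ELLIPSE,(23,23)));print("tray lip",rect(pts(f,o,.048)))
c=f["img"][200:290,150:335];cv2.imwrite("pics/crop0.png",cv2.resize(c,None,fx=4,fy=4,interpolation=cv2.INTER_CUBIC))
s=load("side0")["img"][190:360,210:350];cv2.imwrite("pics/crop1.png",cv2.resize(s,None,fx=3.5,fy=3.5,interpolation=cv2.INTER_CUBIC))
E
```

```text
mat (array([467.6, 350. ]), array([ 84.4, 134. ]), np.float32(-1.67))
foot (array([475., 343.]), array([ 53.9, 105.4]), np.float32(-5.57))
grip (array([475.4, 342.2]), array([22.5, 30.1]), np.float32(-88.9)) (array([475.3, 358.3]), array([24.3, 32.5]), np.float32(-88.9))
tray+lugs z3 (array([460.2, 160.8]), array([ 75.6, 154.4]), np.float32(-19.68))
tray lip (array([460.8, 159.9]), array([ 72.6, 148.3]), np.float32(-19.75))
```

View pics/crop0.png

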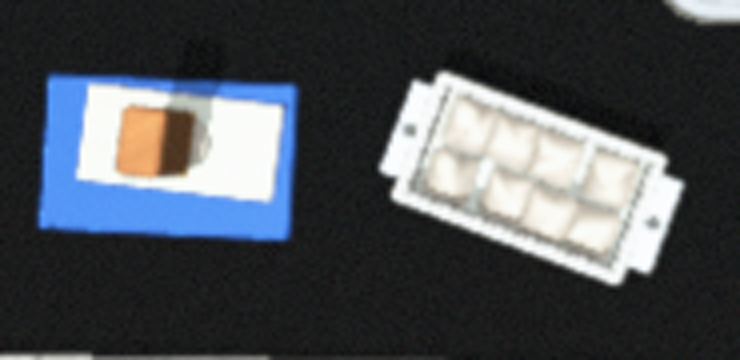

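View pics/crop1.png

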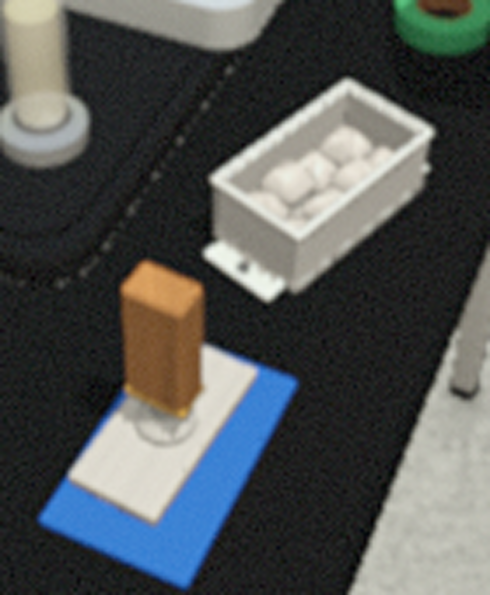

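The crops show the foot lying almost parallel to the mat and the tray turned about -20°. The lip corners in the enlarged crop are about (440,72), (667,155), (620,285) and (393,198). The tamper centre is near (0.475, 0.343) with yaw -5.6°. I'll move above it now.

Call:
move_arm:
  rows:
    - [0, 0, 0, 0, 0, 6.4, 1]
    - [0, 0, 0, 0, 0, 6.4, 1]
    - [0, 0, 0, 0, 0, 6.4, 1]
    - [0, 0, 0, 0, 0, 6.4, 1]
    - [1.47, -3.75, 0, 0, 0, 0, 1]
    - [1.47, -3.75, 0, 0, 0, 0, 1]
    - [1.47, -3.75, 0, 0, 0, 0, 1]
    - [1.47, -3.75, 0, 0, 0, 0, 1]
    - [1.47, -3.75, 0, 0, 0, 0, 1]
    - [1.47, -3.75, 0, 0, 0, 0, 1]
    - [1.47, -3.75, 0, 0, 0, 0, 1]
    - [1.47, -3.75, 0, 0, 0, 0, 1]
    - [0.3, -3.83, 0, 0, 0, 0, 1]
    - [0.3, -3.83, 0, 0, 0, 0, 1]
    - [0.3, -3.83, 0, 0, 0, 0, 1]
    - [0.3, -3.83, 0, 0, 0, 0, 1]
    - [0.3, -3.83, 0, 0, 0, 0, 1]
    - [0.3, -3.83, 0, 0, 0, 0, 1]
    - [0.3, -3.83, 0, 0, 0, 0, 1]
    - [0.3, -3.83, 0, 0, 0, 0, 1]

```text
time: 1.77
tool_pos: [0.4135, 0.0042, 0.2498]
tool_rot: [0.0, 0.999, -0.049, 0.0]
contact_force: [0.5, -0.9, 0.1]
gripper_width: 1.001
grasp_force: 0.0
```

```bash
cat >> h.py <<'E'
def yaw(q):
    from scipy.spatial.transform import Rotation as Ro
    return Ro.from_quat(q,scalar_first=True).as_matrix()
def go(p,yd):
    s=manip.state();M=yaw(s["tool_rot"]);cur=np.degrees(np.arctan2(M[1,0],M[0,0]))
    print("t",round(s["time"],2),"pos",np.round(s["tool_pos"]*1000,1),"yaw",round(cur,2),"toolz",np.round(M[:,2],4),"F",np.round(s["contact_force"],1),"w",round(s["gripper_width"],3),"gf",round(s["grasp_force"],1))
    print("shift cm",np.round(M.T@(np.array(p)-s["tool_pos"])*100,2),"turn z",round(cur-yd,2))
E
python3 - <<'E'
from meas import *
go((.475,.343,.25),-5.57)
f=load("top0")
# precise edges: tray lip, foot with subpixel minAreaRect on upscaled mask
im=f["img"].astype(int);g=im[...,1];r=im[...,2]
# tray: fit lip long edges: contour points of bright region near middle of each side
m=(g>70).astype(np.uint8);m=crop(m,235,205,330,285)
P=pts(f,m,.048)*1000
c0=np.array([460.5,160.3])
for a in(-19,-20,-21):
    t=np.radians(a);ex=np.array([np.cos(t),np.sin(t)]);ey=np.array([-np.sin(t),np.cos(t)])
    Q=np.c_[(P-c0)@ex,(P-c0)@ey]
    A=Q[(abs(Q[:,1])<50)&(Q[:,0]>0)];B=Q[(abs(Q[:,1])<50)&(Q[:,0]<0)]
    la=np.polyfit(A[:,1],A[:,0],1);lb=np.polyfit(B[:,1],B[:,0],1)
    C=Q[(abs(Q[:,0])<14)]
    print(a,"long sides",la,lb,"tilt deg",np.degrees(np.arctan([-la[0],-lb[0]])),"lug ends y",C[C[:,1]>0][:,1].mean(),C[C[:,1]<0][:,1].mean())
E
```

```text
t 1.77 pos [413.5   4.2 249.8] yaw -5.63 toolz [ 3.e-04 -1.e-04 -1.e+00] F [ 0.5 -0.9  0.1] w 1.001 gf 0.0
shift cm [ 2.800e+00 -3.432e+01 -3.000e-02] turn z -0.06
-19 long sides [9.84054052e-03 3.55893644e+01] [ 9.52837484e-03 -3.47727054e+01] tilt deg [-0.56380324 -0.54591914] lug ends y 73.00192371615304 -73.33549174257054
-20 long sides [-7.31959477e-03  3.55933587e+01] [-7.91946044e-03 -3.47722157e+01] tilt deg [0.4193744  0.45374217] lug ends y 72.99353833535811 -73.31962445932044
-21 long sides [-2.47715441e-02  3.56033266e+01] [-2.43042858e-02 -3.47995006e+01] tilt deg [1.41901473 1.39225891] lug ends y 72.98854609996246 -73.32340945079969
```

Call:
move_arm:
  rows:
    - [0.31, -3.81, 0, 0, 0, 0, 1]
    - [0.31, -3.81, 0, 0, 0, 0, 1]
    - [0.31, -3.81, 0, 0, 0, 0, 1]
    - [0.31, -3.81, 0, 0, 0, 0, 1]
    - [0.31, -3.81, 0, 0, 0, 0, 1]
    - [0.31, -3.81, 0, 0, 0, 0, 1]
    - [0.31, -3.81, 0, 0, 0, 0, 1]
    - [0.31, -3.81, 0, 0, 0, 0, 1]
    - [0.31, -3.81, 0, 0, 0, 0, 1]
    - [0, 0, 3, 0, 0, 0, 1]
    - [0, 0, 3, 0, 0, 0, 1]
    - [0, 0, 2, 0, 0, 0, 1]
    - [0, 0, 1, 0, 0, 0, 1]
    - [0, 0, 0, 0, 0, 0, 1]

```text
time: 2.93
tool_pos: [0.4732, 0.3398, 0.1562]
tool_rot: [0.002, 0.999, -0.049, -0.003]
contact_force: [-0.1, -0.6, 0.4]
gripper_width: 0.998
grasp_force: 0.0
```

```bash
python3 - <<'E'
from h import *
go((.475,.343,.083),-5.57)
s=grab("side","side1")
c=s["img"][200:370,180:340];cv2.imwrite("pics/c2.png",cv2.resize(c,None,fx=3.5,fy=3.5,interpolation=cv2.INTER_CUBIC))
print(proj(s,(.475,.343,.115)))
E
```

```text
t 2.93 pos [473.2 339.8 156.2] yaw -5.61 toolz [-0.0059 -0.0032 -1.    ] F [-0.1 -0.6  0.4] w 0.998 gf 0.0
shift cm [ 0.19 -0.37  7.32] turn z -0.04
(np.float64(256.01606254093826), np.float64(269.3126795893479))
```

View pics/c2.png

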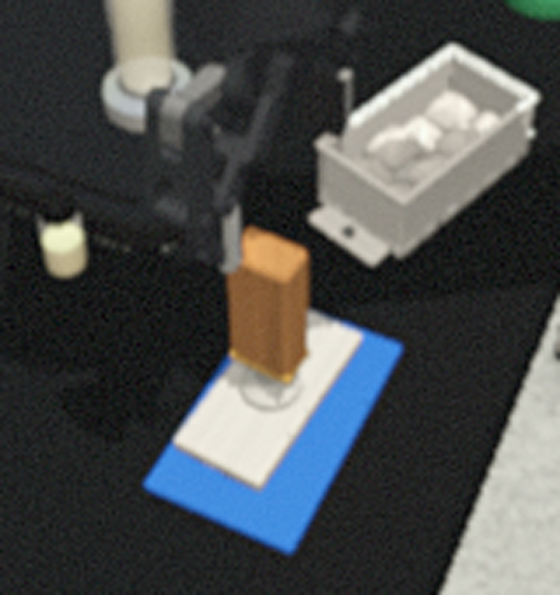

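The fingers straddle the grip: pads are near (235,235) and (345,110) in the crop, and the grip top is at (275,245), where I predicted it. I'll lower.

Call:
move_arm:
  rows:
    - [0, 0, 2, 0, 0, 0, 1]
    - [0, 0, 2, 0, 0, 0, 1]
    - [0, 0, 2, 0, 0, 0, 1]
    - [0, 0, 1, 0, 0, 0, 1]
    - [0, 0, 0.5, 0, 0, 0, 1]
    - [0, 0, 0, 0, 0, 0, 1]
    - [0, 0, 0, 0, 0, 0, 1]

```text
time: 3.57
tool_pos: [0.4761, 0.3412, 0.0866]
tool_rot: [-0.001, 0.999, -0.049, 0.001]
contact_force: [-0.3, -0.2, -0.3]
gripper_width: 1.002
grasp_force: 0.0
```

```bash
python3 - <<'E'
from h import *
go((.475,.343,.083),-5.57)
E
```

```text
t 3.57 pos [476.1 341.2  86.6] yaw -5.62 toolz [ 0.002   0.0011 -1.    ] F [-0.3 -0.2 -0.3] w 1.002 gf 0.0
shift cm [-0.13 -0.17  0.36] turn z -0.05
```

Call:
move_arm:
  rows:
    - [-0.1, -0.17, 0.35, 0, 0, 0, 1]
    - [0, 0, 0, 0, 0, 0, 1]
    - [0, 0, 0, 0, 0, 0, -1]
    - [0, 0, 0, 0, 0, 0, -1]
    - [0, 0, 0, 0, 0, 0, -1]
    - [0, 0, 0, 0, 0, 0, -1]
    - [0, 0, 0, 0, 0, 0, -1]
    - [0, 0, 0, 0, 0, 0, -1]
    - [0, 0, 0, 0, 0, 0, -1]
    - [0, 0, 0, 0, 0, 0, -1]
    - [0, 0, 0, 0, 0, 0, -1]
    - [0, 0, 0, 0, 0, 0, -1]

```text
time: 4.57
tool_pos: [0.4745, 0.3429, 0.0818]
tool_rot: [-0.0, 0.999, -0.049, 0.0]
contact_force: [-0.1, 2.4, 1.1]
gripper_width: 0.249
grasp_force: 63.5
```

```bash
python3 - <<'E'
from h import *
go((.475,.343,.083),-5.57)
E
```

```text
t 4.57 pos [474.5 342.9  81.8] yaw -5.62 toolz [ 5.e-04  7.e-04 -1.e+00] F [-0.1  2.4  1.1] w 0.249 gf 63.5
shift cm [ 0.04 -0.02 -0.12] turn z -0.05
```

Call:
move_arm:
  rows:
    - [0, 0, -0.5, 0, 0, 0, -1]
    - [0, 0, -1.5, 0, 0, 0, -1]
    - [0, 0, -2, 0, 0, 0, -1]
    - [0, 0, -2, 0, 0, 0, -1]
    - [0, 0, -2, 0, 0, 0, -1]
    - [0, 0, -1, 0, 0, 0, -1]
    - [0.06, 2.28, 0, 0, 0, 0, -1]
    - [0.06, 2.28, 0, 0, 0, 0, -1]
    - [0.06, 2.28, 0, 0, 0, 0, -1]
    - [0.06, 2.28, 0, 0, 0, 0, -1]
    - [0.05, 2.28, 0, 0, 0, 0, -1]
    - [0.05, 2.28, 0, 0, 0, 0, -1]
    - [0.05, 2.28, 0, 0, 0, 0, -1]
    - [0.05, 2.28, 0, 0, 0, 0, -1]
    - [0, 0, 0, 0, 0, 3.5, -1]
    - [0, 0, 0, 0, 0, 3.5, -1]
    - [0, 0, 0, 0, 0, 3.5, -1]
    - [0, 0, 0, 0, 0, 3.4, -1]
    - [0, 0, 0, 0, 0, 0, -1]
    - [0, 0, 0, 0, 0, 0, -1]

```text
time: 6.23
tool_pos: [0.4602, 0.1604, 0.1705]
tool_rot: [0.0, 0.986, -0.169, -0.001]
contact_force: [0.3, 0.3, -3.0]
gripper_width: 0.251
grasp_force: 63.0
```

```bash
python3 - <<'E'
from h import *
go((.461,.1607,.15),-19.56)
for n in("top","side"): grab(n,n+"2")
s=load("side2");c=s["img"][150:320,200:400];a=cv2.resize(c,None,fx=3,fy=3,interpolation=cv2.INTER_CUBIC)
t=load("top2");c=t["img"][195:295,225:340];b=cv2.resize(c,None,fx=2.5,fy=2.5,interpolation=cv2.INTER_CUBIC)
o=np.zeros((a.shape[0]+b.shape[0],a.shape[1],3),np.uint8);o[:a.shape[0]]=a;o=o[:600];cv2.imwrite("pics/c3.png",o[:510])
cv2.imwrite("pics/c3t.png",cv2.resize(c,None,fx=5,fy=5,interpolation=cv2.INTER_CUBIC))
E
```

```text
t 6.23 pos [460.2 160.4 170.5] yaw -19.43 toolz [-1.9e-03 -6.0e-04 -1.0e+00] F [ 0.3  0.3 -3. ] w 0.251 gf 63.0
shift cm [ 0.07 -0.06  2.05] turn z 0.13
```

View pics/c3.png

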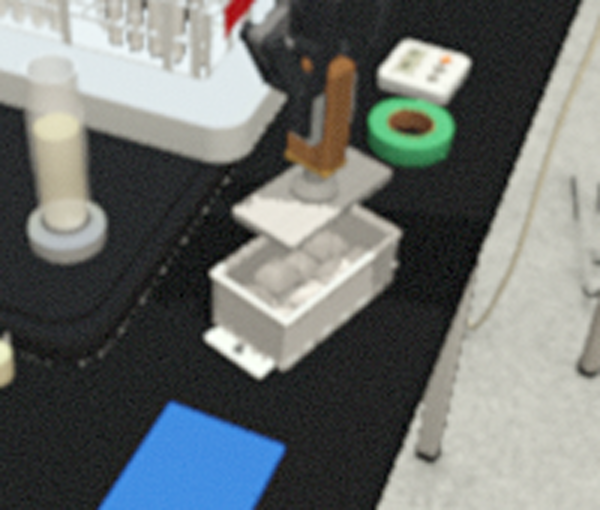

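View pics/c3t.png

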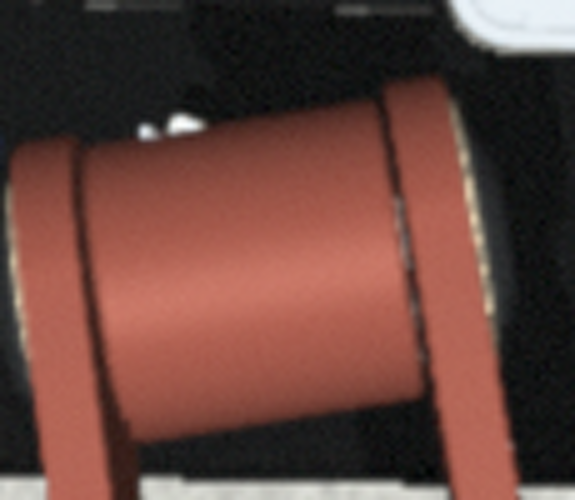

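The side crop shows the level foot hanging over the tray, with its left corner near (235,210) and near corner near (292,243). The lip's left, near and right corners are at about (212,272), (285,318) and (400,233). The arm hides the tray in the top view.

```bash
python3 - <<'E'
from h import *
s=load("side2");s0=load("side0")
def loc(c,yd,P): 
    t=np.radians(yd);d=np.array(P[:2])*1000-c;return np.round([d@[np.cos(t),np.sin(t)],d@[-np.sin(t),np.cos(t)],P[2]*1000],1)
c=np.array([461,160.7])
for nm,(x,y),z in[("lipL",(212,272),.048),("lipN",(285,318),.048),("lipR",(400,233),.048),("footL",(234,210),.1017),("footNtop",(292,240),.1017),("footR",(392,172),.1017),("footF",(350,147),.1017)]:
    print(nm,loc(c,-19.56,onplane(s,200+x/3,150+y/3,z)))
# foot on mat in side0 vs TCP grasp, crop1: corners
for nm,(x,y) in[("L",(68,475)),("N",(155,517)),("R",(256,368))]:
    print("mat foot",nm,loc(np.array([474.5,342.9]),-5.6,onplane(s0,210+x/3.5,190+y/3.5,.013)))
E
```

```text
lipL [28.3 63.4 48. ]
lipN [-34.   61.2  48. ]
lipR [-38.2 -54.3  48. ]
footL [ 19.2  53.1 101.7]
footNtop [-25.6  48.6 101.7]
footR [-29.6 -47.3 101.7]
footF [  7.  -48.8 101.7]
mat foot L [22.3 54.9 13. ]
mat foot N [-26.5  53.4  13. ]
mat foot R [-26.2 -47.   13. ]
```

Call:
move_arm:
  rows:
    - [0.07, -0.1, 1, 0, 0, 0.1, -1]
    - [0, 0, 1.5, 0, 0, 0, -1]
    - [0, 0, 1, 0, 0, 0, -1]
    - [0, 0, 0.4, 0, 0, 0, -1]
    - [0, 0, 0, 0, 0, 0, -1]
    - [0, 0, 0, 0, 0, 0, -1]

```text
time: 6.83
tool_pos: [0.4618, 0.1614, 0.1322]
tool_rot: [0.0, 0.985, -0.17, -0.0]
contact_force: [1.0, 0.8, -3.1]
gripper_width: 0.246
grasp_force: 62.9
```

```bash
python3 - <<'E'
from h import *
go((.461,.1607,.1268),-19.56)
f=grab("side","side3");c=f["img"][190:290,240:350]
cv2.imwrite("pics/c4.png",cv2.resize(c,None,fx=6,fy=6,interpolation=cv2.INTER_CUBIC))
E
```

```text
t 6.83 pos [461.8 161.4 132.2] yaw -19.6 toolz [-7.e-04 -1.e-04 -1.e+00] F [ 1.   0.8 -3.1] w 0.246 gf 62.9
shift cm [-0.05  0.09  0.54] turn z -0.04
```

View pics/c4.png

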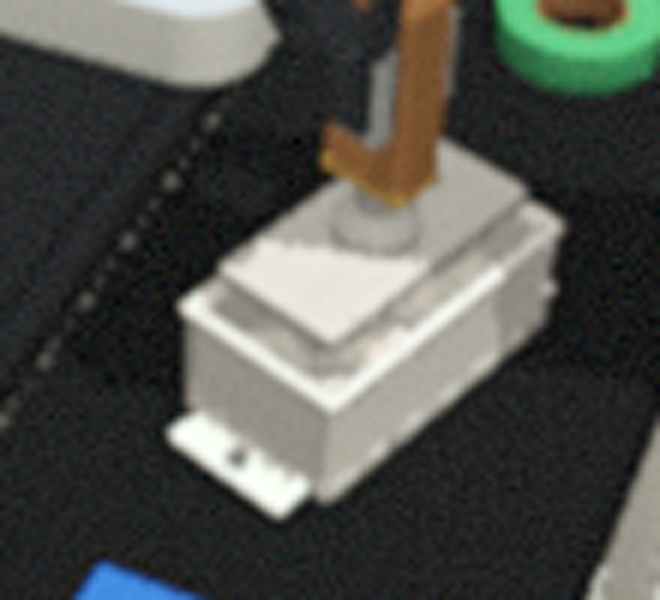

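The foot now hovers just above the lip. The foot's left, near and right corners are at (220,270), (332,337) and (525,188). The lip's are at (180,303), (333,405) and (565,222).

```bash
python3 - <<'E'
from h import *
s=load("side3")
c=np.array([461.8,161.4]);t=np.radians(-19.6)
for nm,(x,y),z,e in[("lipL",(180,303),.048,(32,59)),("lipN",(333,407),.048,(-32,59)),("lipR",(567,220),.048,(-32,-59)),("fL",(218,270),.0634,(25,51)),("fN",(332,341),.0634,(-25,51)),("fR",(527,188),.0634,(-25,-51))]:
    d=onplane(s,240+(x+.5)/6-.5,190+(y+.5)/6-.5,z)[:2]*1000-c;print(nm,np.round(np.array([d@[np.cos(t),np.sin(t)],d@[-np.sin(t),np.cos(t)]])-e,1))
E
```

```text
lipL [-1.5  3.8]
lipN [-5.1  3.9]
lipR [-5.1 -0.9]
fL [-3.7  3.4]
fN [-2.1  2. ]
fR [-1.5  2.4]
```

Call:
move_arm:
  rows:
    - [-0.06, 0.08, 0.2, 0, 0, 0, -1]
    - [0, 0, 0.3, 0, 0, 0, -1]
    - [0, 0, 0.3, 0, 0, 0, -1]
    - [0, 0, 0.3, 0, 0, 0, -1]
    - [0, 0, 0.2, 0, 0, 0, -1]
    - [0, 0, 0, 0, 0, 0, -1]

```text
time: 7.38
tool_pos: [0.4606, 0.1607, 0.1187]
tool_rot: [0.0, 0.985, -0.17, -0.001]
contact_force: [-0.2, -0.2, -4.0]
gripper_width: 0.249
grasp_force: 63.0
```

Call:
move_arm:
  rows:
    - [0.04, 0, 0.1, 0, 0, 0, -1]
    - [0, 0, 0.1, 0, 0, 0, -1]
    - [0, 0, 0.1, 0, 0, 0, -1]
    - [0, 0, 0, 0, 0, 0, -1]
    - [0, 0, 0, 0, 0, 0, -1]

```text
time: 7.8
tool_pos: [0.4614, 0.1607, 0.1165]
tool_rot: [0.0, 0.985, -0.17, -0.0]
contact_force: [-0.5, -0.0, -3.5]
gripper_width: 0.246
grasp_force: 63.0
```

Call:
move_arm:
  rows:
    - [0, 0, 0.1, 0, 0, 0, -1]
    - [0, 0, 0.1, 0, 0, 0, -1]
    - [0, 0, 0.05, 0, 0, 0, -1]
    - [0, 0, 0, 0, 0, 0, -1]
    - [0, 0, 0, 0, 0, 0, -1]

```text
time: 8.22
tool_pos: [0.4614, 0.1607, 0.1139]
tool_rot: [0.0, 0.985, -0.17, -0.0]
contact_force: [-0.7, -0.0, -4.3]
gripper_width: 0.248
grasp_force: 63.0
```

Call:
move_arm:
  rows:
    - [0, 0, 0.05, 0, 0, 0, -1]
    - [0, 0, 0.05, 0, 0, 0, -1]
    - [0, 0, 0, 0, 0, 0, -1]
    - [0, 0, 0, 0, 0, 0, -1]

```text
time: 8.55
tool_pos: [0.4614, 0.1607, 0.113]
tool_rot: [0.0, 0.985, -0.17, -0.0]
contact_force: [0.0, 0.3, -3.5]
gripper_width: 0.25
grasp_force: 63.0
```

Call:
move_arm:
  rows:
    - [0, 0, 0.05, 0, 0, 0, -1]
    - [0, 0, 0.05, 0, 0, 0, -1]
    - [0, 0, 0, 0, 0, 0, -1]
    - [0, 0, 0, 0, 0, 0, -1]

```text
time: 8.88
tool_pos: [0.4614, 0.1607, 0.112]
tool_rot: [-0.0, 0.985, -0.17, -0.0]
contact_force: [-0.7, -0.4, -3.5]
gripper_width: 0.253
grasp_force: 63.0
```

Call:
move_arm:
  rows:
    - [0, 0, 0.05, 0, 0, 0, -1]
    - [0, 0, 0.05, 0, 0, 0, -1]
    - [0, 0, 0, 0, 0, 0, -1]
    - [0, 0, 0, 0, 0, 0, -1]

```text
time: 9.22
tool_pos: [0.4614, 0.1607, 0.1109]
tool_rot: [0.0, 0.985, -0.17, -0.0]
contact_force: [0.1, -0.6, -3.2]
gripper_width: 0.25
grasp_force: 63.1
```

Call:
move_arm:
  rows:
    - [0, 0, 0.05, 0, 0, 0, -1]
    - [0, 0, 0.05, 0, 0, 0, -1]
    - [0, 0, 0, 0, 0, 0, -1]
    - [0, 0, 0, 0, 0, 0, -1]

```text
time: 9.55
tool_pos: [0.4614, 0.1607, 0.1099]
tool_rot: [0.0, 0.985, -0.17, -0.0]
contact_force: [-0.1, 0.2, -3.3]
gripper_width: 0.253
grasp_force: 63.1
```

Call:
move_arm:
  rows:
    - [0, 0, 0.05, 0, 0, 0, -1]
    - [0, 0, 0.05, 0, 0, 0, -1]
    - [0, 0, 0, 0, 0, 0, -1]
    - [0, 0, 0, 0, 0, 0, -1]

```text
time: 9.88
tool_pos: [0.4613, 0.1606, 0.1088]
tool_rot: [0.0, 0.985, -0.17, -0.0]
contact_force: [-0.0, 0.4, -3.8]
gripper_width: 0.248
grasp_force: 63.1
```

Call:
move_arm:
  rows:
    - [0, 0, 0.05, 0, 0, 0, -1]
    - [0, 0, 0, 0, 0, 0, -1]
    - [0, 0, 0, 0, 0, 0, -1]

```text
time: 10.13
tool_pos: [0.4614, 0.1607, 0.1084]
tool_rot: [0.0, 0.985, -0.17, -0.0]
contact_force: [-0.3, -0.1, -2.9]
gripper_width: 0.254
grasp_force: 63.1
```

```bash
python3 - <<'E'
from h import *
go((.461,.1607,.1053),-19.56)
f=grab("side","side4");c=f["img"][190:290,240:350]
cv2.imwrite("pics/c5.png",cv2.resize(c,None,fx=6,fy=6,interpolation=cv2.INTER_CUBIC))
E
```

```text
t 10.13 pos [461.4 160.7 108.4] yaw -19.62 toolz [-1.e-04 -0.e+00 -1.e+00] F [-0.3 -0.1 -2.9] w 0.254 gf 63.1
shift cm [-0.04  0.01  0.31] turn z -0.06
```

View pics/c5.png

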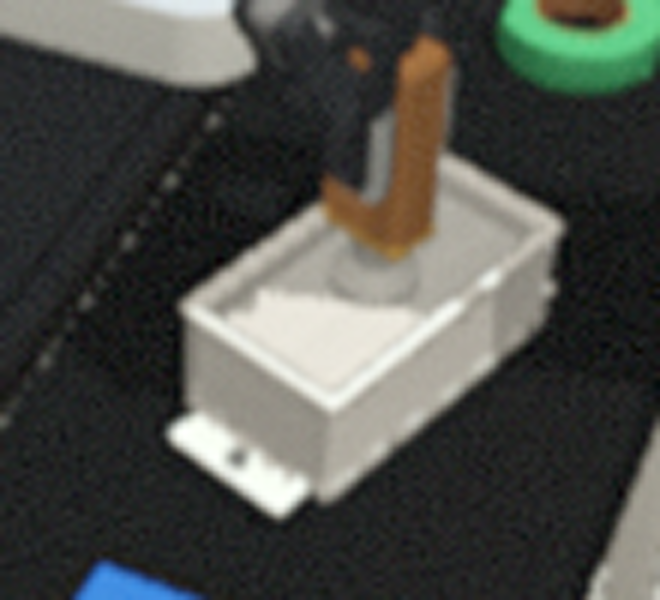

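The foot is inside the tray, level and clear of the walls, from corner (230,312) to (505,225). There's no contact yet, so I'll keep creeping down.

Call:
move_arm:
  rows:
    - [0, 0, 0.05, 0, 0, 0, -1]
    - [0, 0, 0, 0, 0, 0, -1]
    - [0, 0, 0, 0, 0, 0, -1]

```text
time: 10.43
tool_pos: [0.4614, 0.1607, 0.108]
tool_rot: [0.0, 0.985, -0.17, -0.0]
contact_force: [0.1, -0.4, -3.0]
gripper_width: 0.246
grasp_force: 63.1
```

Call:
move_arm:
  rows:
    - [0, 0, 0.05, 0, 0, 0, -1]
    - [0, 0, 0, 0, 0, 0, -1]
    - [0, 0, 0, 0, 0, 0, -1]

```text
time: 10.68
tool_pos: [0.4614, 0.1607, 0.1075]
tool_rot: [-0.0, 0.985, -0.17, -0.0]
contact_force: [-0.2, -0.3, -3.6]
gripper_width: 0.248
grasp_force: 63.0
```

Call:
move_arm:
  rows:
    - [0, 0, 0.05, 0, 0, 0, -1]
    - [0, 0, 0, 0, 0, 0, -1]
    - [0, 0, 0, 0, 0, 0, -1]

```text
time: 10.93
tool_pos: [0.4615, 0.1607, 0.1071]
tool_rot: [-0.0, 0.985, -0.17, 0.0]
contact_force: [0.8, -0.2, -2.6]
gripper_width: 0.248
grasp_force: 63.1
```

Call:
move_arm:
  rows:
    - [0, 0, 0.05, 0, 0, 0, -1]
    - [0, 0, 0, 0, 0, 0, -1]
    - [0, 0, 0, 0, 0, 0, -1]

```text
time: 11.18
tool_pos: [0.4617, 0.1607, 0.1069]
tool_rot: [-0.0, 0.985, -0.17, 0.0]
contact_force: [-0.7, 1.3, -1.2]
gripper_width: 0.25
grasp_force: 63.4
```

Call:
move_arm:
  rows:
    - [0, 0, 0.04, 0, 0, 0, -1]
    - [0, 0, 0, 0, 0, 0, -1]
    - [0, 0, 0, 0, 0, 0, -1]

```text
time: 11.43
tool_pos: [0.4619, 0.1608, 0.1068]
tool_rot: [-0.0, 0.985, -0.17, 0.001]
contact_force: [-0.6, 0.6, 1.7]
gripper_width: 0.249
grasp_force: 63.7
```

Call:
move_arm:
  rows:
    - [0, 0, 0.04, 0, 0, 0, -1]
    - [0, 0, 0, 0, 0, 0, -1]
    - [0, 0, 0, 0, 0, 0, -1]

```text
time: 11.68
tool_pos: [0.4621, 0.1608, 0.1066]
tool_rot: [-0.0, 0.985, -0.17, 0.001]
contact_force: [-0.6, 0.6, 5.5]
gripper_width: 0.249
grasp_force: 64.2
```

Call:
move_arm:
  rows:
    - [0, 0, 0.03, 0, 0, 0, -1]
    - [0, 0, 0, 0, 0, 0, -1]
    - [0, 0, 0, 0, 0, 0, -1]

```text
time: 11.93
tool_pos: [0.4622, 0.1608, 0.1065]
tool_rot: [-0.0, 0.985, -0.17, 0.001]
contact_force: [-0.5, -0.3, 7.0]
gripper_width: 0.245
grasp_force: 64.4
```

Call:
move_arm:
  rows:
    - [0, 0, 0.03, 0, 0, 0, -1]
    - [0, 0, 0, 0, 0, 0, -1]
    - [0, 0, 0, 0, 0, 0, -1]

```text
time: 12.18
tool_pos: [0.4623, 0.1609, 0.1065]
tool_rot: [-0.0, 0.985, -0.17, 0.001]
contact_force: [-1.2, 0.1, 7.5]
gripper_width: 0.249
grasp_force: 64.5
```

```bash
python3 - <<'E'
from h import *
go((.461,.1607,.1053),-19.56);print(manip.state()["ft_torque"])
E
```

```text
t 12.18 pos [462.3 160.9 106.5] yaw -19.62 toolz [ 2.1e-03  4.0e-04 -1.0e+00] F [-1.2  0.1  7.5] w 0.249 gf 64.5
shift cm [-0.12  0.06  0.12] turn z -0.06
[-0.01956059  0.23444402 -0.0372979 ]
```

```bash
python3 - <<'E'
from h import *
def feats(tag,tcp,yd,u):
    s=load(tag);t=np.radians(yd);o=[]
    for (x,y,z) in[(25,51,8),(-25,51,8),(-25,-51,8),(-17,11,30)]:
        P=[tcp[0]+x*np.cos(t)-y*np.sin(t),tcp[1]+x*np.sin(t)+y*np.cos(t),u+z]
        p=proj(s,np.array(P)/1000);o.append((round((p[0]-240)*6),round((p[1]-190)*6)))
    return o
for du in(70,73,77):
    print(du,"c4",feats("side3",(461.8,161.4),-19.6,132.2-du),"c5",feats("side4",(461.4,160.7),-19.6,108.4-du))
s=load("side0")
for (x,y) in[(32,59),(-32,59),(-32,-59)]:
    t=np.radians(-19.6);p=proj(s,np.array([461+x*np.cos(t)-y*np.sin(t),160.7+x*np.sin(t)+y*np.cos(t),48])/1000);print("lip",round((p[0]-240)*6),round((p[1]-190)*6))
E
```

```text
70 c4 [(215, 242), (330, 317), (527, 165), (396, 193)] c5 [(216, 293), (328, 368), (522, 216), (393, 246)]
73 c4 [(215, 248), (329, 324), (526, 172), (396, 200)] c5 [(216, 300), (328, 375), (521, 222), (393, 253)]
77 c4 [(215, 257), (329, 332), (525, 181), (395, 209)] c5 [(216, 308), (327, 383), (520, 231), (392, 262)]
lip 185 292
lip 330 389
lip 554 211
```

Call:
move_arm:
  rows:
    - [-0.08, 0, 0.03, 0, 0, 0, -1]
    - [0, 0, 0, 0, 0, 0, -1]
    - [0, 0.1, 0, 0, 0, 0, -1]
    - [0, 0, 0, 0, 0, 0, -1]
    - [0, -0.2, 0, 0, 0, 0, -1]
    - [0, 0, 0, 0, 0, 0, -1]
    - [0, 0.1, 0, 0, 0, 0, -1]
    - [0, 0, 0, 0, 0, 0, -1]

```text
time: 12.85
tool_pos: [0.4618, 0.1609, 0.1063]
tool_rot: [-0.0, 0.985, -0.17, 0.001]
contact_force: [-1.3, 0.0, 8.4]
gripper_width: 0.251
grasp_force: 64.5
```

```bash
python3 - <<'E'
from h import *
go((.461,.1607,.1053),-19.56);print(manip.state()["ft_torque"])
E
```

```text
t 12.85 pos [461.8 160.9 106.3] yaw -19.61 toolz [ 0.0028 -0.     -1.    ] F [-1.3  0.   8.4] w 0.251 gf 64.5
shift cm [-0.07  0.05  0.1 ] turn z -0.05
[-0.13929071  0.20714605 -0.04432863]
```

Call:
move_arm:
  rows:
    - [0, 0, 0.04, 0, 0, 0, -1]
    - [0, 0, 0, 0, 0, 0, -1]
    - [0.1, 0, 0, 0, 0, 0, -1]
    - [0, 0, 0, 0, 0, 0, -1]
    - [-0.2, 0, 0, 0, 0, 0, -1]
    - [0, 0, 0, 0, 0, 0, -1]
    - [0.1, 0, 0, 0, 0, 0, -1]
    - [0, 0, 0, 0, 0, 0, -1]

```text
time: 13.52
tool_pos: [0.4616, 0.1603, 0.1059]
tool_rot: [0.001, 0.985, -0.17, 0.001]
contact_force: [-2.0, -3.8, 8.4]
gripper_width: 0.248
grasp_force: 64.7
```

```bash
python3 - <<'E'
from h import *
go((.461,.1607,.1053),-19.56);print(manip.state()["ft_torque"])
E
```

```text
t 13.52 pos [461.6 160.3 105.9] yaw -19.6 toolz [ 0.0018 -0.0019 -1.    ] F [-2.  -3.8  8.4] w 0.248 gf 64.7
shift cm [-0.07 -0.02  0.06] turn z -0.04
[-0.72929152  0.35792378 -0.08695793]
```

Call:
move_arm:
  rows:
    - [0, 0, 0.04, 0, 0, 0, -1]
    - [0, 0, 0, 0, 0, 0, -1]
    - [0, -0.12, 0, 0, 0, 0, -1]
    - [0, 0, 0, 0, 0, 0, -1]
    - [0, 0.24, 0, 0, 0, 0, -1]
    - [0, 0, 0, 0, 0, 0, -1]
    - [0, -0.12, 0, 0, 0, 0, -1]
    - [0, 0, 0, 0, 0, 0, -1]

```text
time: 14.18
tool_pos: [0.4618, 0.1602, 0.1058]
tool_rot: [0.001, 0.985, -0.17, 0.001]
contact_force: [-2.0, -3.7, 11.3]
gripper_width: 0.249
grasp_force: 64.9
```

```bash
python3 - <<'E'
from h import *
go((.461,.1607,.1053),-19.56);print(manip.state()["ft_torque"])
E
```

```text
t 14.18 pos [461.8 160.2 105.8] yaw -19.6 toolz [ 0.0021 -0.0021 -1.    ] F [-2.  -3.7 11.3] w 0.249 gf 64.9
shift cm [-0.09 -0.02  0.05] turn z -0.04
[-0.77507319  0.40188453 -0.03131921]
```

Call:
move_arm:
  rows:
    - [0.15, 0, 0, 0, 0, 0, -1]
    - [0, 0, 0, 0, 0, 0, -1]
    - [-0.15, -0.15, 0, 0, 0, 0, -1]
    - [0, 0, 0, 0, 0, 0, -1]
    - [-0.15, 0, 0, 0, 0, 0, -1]
    - [0, 0.15, 0, 0, 0, 0, -1]
    - [0, 0, 0, 0, 0, 0, -1]
    - [0.15, 0.15, 0, 0, 0, 0, -1]
    - [0, 0, 0, 0, 0, 0, -1]
    - [0, -0.15, 0, 0, 0, 0, -1]
    - [0, 0, 0, 0, 0, 0, -1]
    - [0, 0, 0, 0, 0, 0, -1]

```text
time: 15.18
tool_pos: [0.4618, 0.1602, 0.1059]
tool_rot: [0.001, 0.985, -0.17, 0.001]
contact_force: [-3.4, -4.0, 11.5]
gripper_width: 0.25
grasp_force: 64.9
```

```bash
python3 - <<'E'
from h import *
go((.461,.1607,.1053),-19.56);print(manip.state()["ft_torque"])
E
```

```text
t 15.18 pos [461.8 160.2 105.9] yaw -19.6 toolz [ 0.0021 -0.0021 -1.    ] F [-3.4 -4.  11.5] w 0.25 gf 64.9
shift cm [-0.09 -0.02  0.06] turn z -0.04
[-0.76381239  0.36579014 -0.06365448]
```

Call:
move_arm:
  rows:
    - [0, -0.04, -0.03, 0, 0, 0, -1]
    - [0, 0, 0, 0, 0, 0, -1]
    - [0, 0, 0, 0, 0, 0, -1]
    - [0, 0, 0, 0, 0, 0, -1]

```text
time: 15.52
tool_pos: [0.4618, 0.1607, 0.106]
tool_rot: [0.001, 0.985, -0.17, 0.001]
contact_force: [-2.4, -3.1, 9.7]
gripper_width: 0.248
grasp_force: 64.8
```

Call:
move_arm:
  rows:
    - [0, 0, -0.01, 0, 0, 0, -1]
    - [0, 0, 0, 0, 0, 0, -1]
    - [0, 0, 0, 0, 0, 0, -1]
    - [0, 0, 0, 0, 0, 0, -1]
    - [0, 0, 0, 0, 0, 0, -1]
    - [0, 0, 0, 0, 0, 0, -1]
    - [0, 0, 0, 0, 0, 0, -1]
    - [0, 0, 0, 0, 0, 0, -1]
    - [0, 0, 0, 0, 0, 0, -1]
    - [0, 0, 0, 0, 0, 0, -1]
    - [0, 0, 0, 0, 0, 0, -1]
    - [0, 0, 0, 0, 0, 0, -1]
    - [0, 0, 0, 0, 0, 0, -1]
    - [0, 0, 0, 0, 0, 0, -1]

```text
time: 16.68
tool_pos: [0.4618, 0.1606, 0.106]
tool_rot: [0.001, 0.985, -0.17, 0.001]
contact_force: [-2.1, -3.6, 10.0]
gripper_width: 0.248
grasp_force: 64.8
```

Call:
move_arm:
  rows:
    - [0, 0, -0.2, 0, 0, 0, -1]
    - [0, 0, -1, 0, 0, 0, -1]
    - [0, 0, -1.5, 0, 0, 0, -1]
    - [0, 0, -1.5, 0, 0, 0, -1]
    - [0, 0, -1.5, 0, 0, 0, -1]
    - [0, 0, -1.5, 0, 0, 0, -1]
    - [0, 0, -0.5, 0, 0, 0, -1]
    - [-0.72, -2.25, 0, 0, 0, 0, -1]
    - [-0.72, -2.25, 0, 0, 0, 0, -1]
    - [-0.72, -2.25, 0, 0, 0, 0, -1]
    - [-0.72, -2.25, 0, 0, 0, 0, -1]
    - [-0.72, -2.25, 0, 0, 0, 0, -1]
    - [-0.72, -2.25, 0, 0, 0, 0, -1]
    - [-0.72, -2.25, 0, 0, 0, 0, -1]
    - [-0.72, -2.25, 0, 0, 0, 0, -1]
    - [0, 0, 0, 0, 0, 0, -1]

```text
time: 18.02
tool_pos: [0.4659, 0.3533, 0.18]
tool_rot: [-0.0, 0.986, -0.169, -0.001]
contact_force: [-0.3, -0.7, -2.9]
gripper_width: 0.246
grasp_force: 63.2
```

```bash
python3 - <<'E'
from h import *
go((.4671,.3499,.15),-1.67)
for n in("top","side"): grab(n,n+"5")
def cr(i,a,b,c,d,k): return cv2.resize(i[a:b,c:d],None,fx=k,fy=k,interpolation=cv2.INTER_CUBIC)
T=[cr(load("top"+k)["img"],212,278,240,325,4.5) for k in"05"]
S=[cr(load("side"+k)["img"],210,275,260,340,4.75) for k in"05"]
h=290
def fit(i): return cv2.resize(i,(390,h))
cv2.imwrite("pics/c6.png",np.vstack([np.hstack(list(map(fit,T))),np.hstack(list(map(fit,S)))]))
E
```

```text
t 18.02 pos [465.9 353.3 180. ] yaw -19.44 toolz [-0.0021  0.0013 -1.    ] F [-0.3 -0.7 -2.9] w 0.246 gf 63.2
shift cm [0.24 0.28 3.  ] turn z -17.77
```

View pics/c6.png

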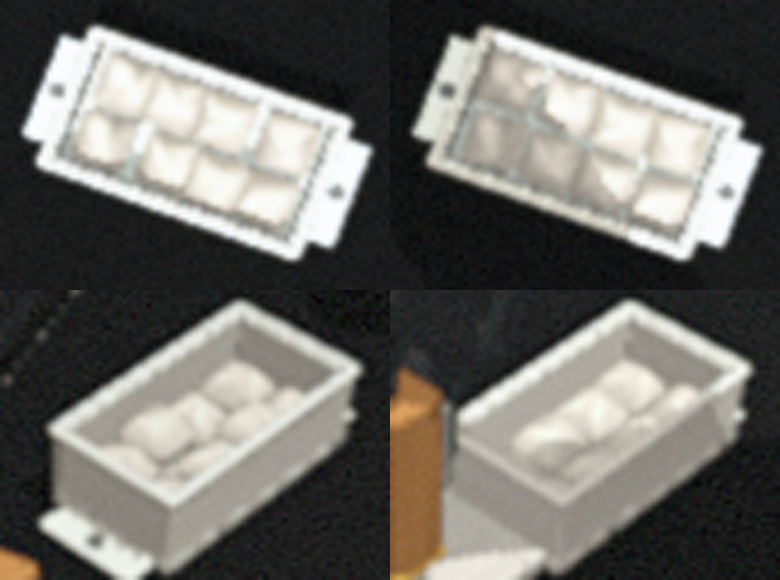

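Compared with the start (left), the chips after pressing (right) are evenly spaced. In the top crop the seams lie about 26 mm apart, around (540,110), (595,120) and (650,130). For the exact bed height I'll compare the TCP height on the mat (5 mm) with the one on the bed, setting the tamper down on the mat without letting go.

Call:
move_arm:
  rows:
    - [0, 0, 1, 0, 0, -5.92, -1]
    - [0, 0, 1, 0, 0, -5.92, -1]
    - [0, 0, 1, 0, 0, -5.92, -1]
    - [0, 0, 1, 0, 0, 0, -1]
    - [0, 0, 1, 0, 0, 0, -1]
    - [0, 0, 1, 0, 0, 0, -1]
    - [0, 0, 0, 0, 0, 0, -1]
    - [0, 0, 0, 0, 0, 0, -1]

```text
time: 18.78
tool_pos: [0.4665, 0.3497, 0.1203]
tool_rot: [0.001, 1.0, -0.017, -0.001]
contact_force: [0.5, -0.6, -4.2]
gripper_width: 0.25
grasp_force: 63.0
```

```bash
python3 - <<'E'
from meas import *
go((.4671,.3499,.085),-1.67)
for tag in("top0","top5"):
    f=load(tag);t=np.radians(-19.56);c=np.array([461,160.7])
    ys=np.arange(-56,57,1.0);xs=np.arange(-32,33,1.)
    G=cv2.cvtColor(f["img"],cv2.COLOR_BGR2GRAY).astype(np.float32)
    X,Y=np.meshgrid(xs,ys,indexing="ij")
    m=np.array([[proj(f,[(c[0]+x*np.cos(t)-y*np.sin(t))/1e3,(c[1]+x*np.sin(t)+y*np.cos(t))/1e3,.028]) for y in ys] for x in xs],np.float32)
    W=cv2.remap(G,m[...,0],m[...,1],cv2.INTER_CUBIC)
    for nm,a,b in(("+x row",7,21),("-x row",-21,-7)):
        p=np.median(W[(xs>=a)&(xs<=b)],0);k=cv2.GaussianBlur(p.reshape(-1,1),(1,1),0).ravel()
        mins=[(int(ys[i]),int(k[i]),int(min(k[max(0,i-7):i].max(),k[i+1:i+8].max())-k[i])) for i in range(3,len(k)-3) if k[i]==k[i-3:i+4].min()]
        print(tag,nm,mins)
E
```

```text
t 18.78 pos [466.5 349.7 120.3] yaw -1.93 toolz [-0.0017 -0.001  -1.    ] F [ 0.5 -0.6 -4.2] w 0.25 gf 63.0
shift cm [ 0.07 -0.03  3.53] turn z -0.26
top0 +x row [(-28, 204, 42), (-20, 234, 12), (2, 210, 36), (12, 246, 0), (26, 220, 26), (38, 243, 3), (49, 221, 16)]
top0 -x row [(-28, 211, 34), (-13, 244, 1), (-3, 216, 29), (19, 201, 21), (26, 213, 9)]
top5 +x row [(-28, 203, 42), (0, 200, 43), (11, 245, 2), (30, 178, 27), (40, 189, 16)]
top5 -x row [(-30, 187, 52), (-2, 151, 39), (22, 153, 11), (30, 158, 6), (49, 154, 13)]
```

Call:
move_arm:
  rows:
    - [0.06, -0.03, 1.5, 0, 0, -0.26, -1]
    - [0, 0, 1.2, 0, 0, 0, -1]
    - [0, 0, 0.5, 0, 0, 0, -1]
    - [0, 0, 0.2, 0, 0, 0, -1]
    - [0, 0, 0, 0, 0, 0, -1]
    - [0, 0, 0, 0, 0, 0, -1]

```text
time: 19.28
tool_pos: [0.4678, 0.3506, 0.0878]
tool_rot: [-0.0, 1.0, -0.014, 0.0]
contact_force: [-0.6, -0.6, -2.8]
gripper_width: 0.249
grasp_force: 63.1
```

Call:
move_arm:
  rows:
    - [0, 0, 0.06, 0, 0, 0, -1]
    - [0, 0, 0, 0, 0, 0, -1]
    - [0, 0, 0, 0, 0, 0, -1]

```text
time: 19.53
tool_pos: [0.4679, 0.3507, 0.0874]
tool_rot: [-0.0, 1.0, -0.014, 0.0]
contact_force: [0.2, 0.3, -3.6]
gripper_width: 0.254
grasp_force: 63.1
```

Call:
move_arm:
  rows:
    - [-0.07, 0.07, 0.2, 0, 0, 0, -1]
    - [0, 0, 0.1, 0, 0, 0, -1]
    - [0, 0, 0, 0, 0, 0, -1]
    - [0, 0, 0, 0, 0, 0, -1]

```text
time: 19.87
tool_pos: [0.4667, 0.3497, 0.0836]
tool_rot: [0.0, 1.0, -0.014, -0.0]
contact_force: [-0.4, 0.2, -4.0]
gripper_width: 0.252
grasp_force: 63.1
```

Call:
move_arm:
  rows:
    - [0, 0, 0.06, 0, 0, 0, -1]
    - [0, 0, 0.06, 0, 0, 0, -1]
    - [0, 0, 0, 0, 0, 0, -1]
    - [0, 0, 0, 0, 0, 0, -1]

```text
time: 20.2
tool_pos: [0.4668, 0.3498, 0.0825]
tool_rot: [0.0, 1.0, -0.014, -0.0]
contact_force: [0.6, 0.1, -3.9]
gripper_width: 0.247
grasp_force: 63.1
```

Call:
move_arm:
  rows:
    - [0, 0, 0.06, 0, 0, 0, -1]
    - [0, 0, 0, 0, 0, 0, -1]
    - [0, 0, 0, 0, 0, 0, -1]

```text
time: 20.45
tool_pos: [0.4668, 0.3498, 0.082]
tool_rot: [0.0, 1.0, -0.014, -0.0]
contact_force: [0.3, -0.8, -2.8]
gripper_width: 0.25
grasp_force: 63.1
```

Call:
move_arm:
  rows:
    - [0, 0, 0.06, 0, 0, 0, -1]
    - [0, 0, 0, 0, 0, 0, -1]
    - [0, 0, 0, 0, 0, 0, -1]

```text
time: 20.7
tool_pos: [0.467, 0.3499, 0.0818]
tool_rot: [-0.0, 1.0, -0.014, 0.0]
contact_force: [-0.7, -0.3, -1.4]
gripper_width: 0.248
grasp_force: 63.3
```

Call:
move_arm:
  rows:
    - [0, 0, 0.06, 0, 0, 0, -1]
    - [0, 0, 0, 0, 0, 0, -1]
    - [0, 0, 0, 0, 0, 0, -1]

```text
time: 20.95
tool_pos: [0.467, 0.35, 0.0817]
tool_rot: [-0.0, 1.0, -0.014, 0.0]
contact_force: [-3.5, 0.3, 4.5]
gripper_width: 0.248
grasp_force: 64.3
```

The mat contact puts the TCP 76.8 mm above the foot's underside, so the bed stopped at about 29.2 mm against 28.5 mm or less if flat. One chip is probably still tilted, so I'll go back and work it more.

Call:
move_arm:
  rows:
    - [0, 0, -0.5, 0, 0, 0, -1]
    - [0, 0, -2, 0, 0, 0, -1]
    - [0, 0, -2, 0, 0, 0, -1]
    - [0, 0, -2, 0, 0, 0, -1]
    - [0, 0, -2, 0, 0, 0, -1]
    - [0, 0, -1, 0, 0, 0, -1]
    - [0, 2.37, 0, 0, 0, 0, -1]
    - [0, 2.37, 0, 0, 0, 0, -1]
    - [0, 2.37, 0, 0, 0, 0, -1]
    - [0, 2.37, 0, 0, 0, 0, -1]
    - [0, 2.37, 0, 0, 0, 0, -1]
    - [0, 2.37, 0, 0, 0, 0, -1]
    - [0, 2.37, 0, 0, 0, 0, -1]
    - [-0.04, 2.37, 0, 0, 0, 0, -1]
    - [0, 0, 0, 0, 0, 5.98, -1]
    - [0, 0, 0, 0, 0, 5.98, -1]
    - [0, 0, 0, 0, 0, 5.98, -1]
    - [0, 0, 2, 0, 0, 0, -1]
    - [0, 0, 2, 0, 0, 0, -1]
    - [0, 0, 0, 0, 0, 0, -1]

```text
time: 22.62
tool_pos: [0.4579, 0.1595, 0.1307]
tool_rot: [0.002, 0.985, -0.17, -0.004]
contact_force: [-1.9, -0.3, -5.0]
gripper_width: 0.252
grasp_force: 63.0
```

Call:
move_arm:
  rows:
    - [0, 0, 0, 0, 0, 0, -1]
    - [0, 0, 0, 0, 0, 0, -1]

```text
time: 22.78
tool_pos: [0.4614, 0.1603, 0.1362]
tool_rot: [-0.0, 0.986, -0.17, 0.0]
contact_force: [0.1, -0.3, -3.3]
gripper_width: 0.249
grasp_force: 63.0
```

```bash
python3 - <<'E'
from h import *
go((.4612,.1607,.110),-19.56);print(manip.state()["ft_torque"])
E
```

```text
t 22.78 pos [461.4 160.3 136.2] yaw -19.54 toolz [ 5.e-04  1.e-04 -1.e+00] F [ 0.1 -0.3 -3.3] w 0.249 gf 63.0
shift cm [-0.03 -0.03  2.62] turn z 0.02
[ 0.01845936 -0.03026476 -0.00699083]
```

Call:
move_arm:
  rows:
    - [-0.03, -0.03, 0.4, 0, 0, 0, -1]
    - [0, 0, 0.6, 0, 0, 0, -1]
    - [0, 0, 0.6, 0, 0, 0, -1]
    - [0, 0, 0.5, 0, 0, 0, -1]
    - [0, 0, 0.3, 0, 0, 0, -1]
    - [0, 0, 0.2, 0, 0, 0, -1]
    - [0, 0, 0, 0, 0, 0, -1]
    - [0, 0, 0, 0, 0, 0, -1]

```text
time: 23.45
tool_pos: [0.461, 0.1606, 0.1097]
tool_rot: [0.0, 0.985, -0.17, -0.0]
contact_force: [-0.7, -0.9, -4.2]
gripper_width: 0.247
grasp_force: 63.1
```

Call:
move_arm:
  rows:
    - [0, 0, 0.1, 0, 0, 0, -1]
    - [0, 0, 0.1, 0, 0, 0, -1]
    - [0, 0, 0.05, 0, 0, 0, -1]
    - [0, 0, 0, 0, 0, 0, -1]
    - [0, 0, 0, 0, 0, 0, -1]

```text
time: 23.87
tool_pos: [0.461, 0.1607, 0.1073]
tool_rot: [-0.0, 0.986, -0.17, 0.0]
contact_force: [0.1, -0.7, -3.1]
gripper_width: 0.246
grasp_force: 63.1
```

Call:
move_arm:
  rows:
    - [0, 0, 0.05, 0, 0, 0, -1]
    - [0, 0, 0.05, 0, 0, 0, -1]
    - [0, 0, 0, 0, 0, 0, -1]
    - [0, 0, 0, 0, 0, 0, -1]

```text
time: 24.2
tool_pos: [0.4609, 0.1607, 0.1062]
tool_rot: [0.0, 0.986, -0.17, -0.0]
contact_force: [0.1, 0.7, -4.4]
gripper_width: 0.25
grasp_force: 63.1
```

Call:
move_arm:
  rows:
    - [0, 0, 0.05, 0, 0, 0, -1]
    - [0, 0, 0, 0, 0, 0, -1]
    - [0, 0, 0, 0, 0, 0, -1]

```text
time: 24.45
tool_pos: [0.461, 0.1607, 0.1058]
tool_rot: [0.0, 0.986, -0.17, -0.0]
contact_force: [0.1, -0.2, -3.8]
gripper_width: 0.255
grasp_force: 63.1
```

Call:
move_arm:
  rows:
    - [0, 0, 0.05, 0, 0, 0, -1]
    - [0, 0, 0, 0, 0, 0, -1]
    - [0, 0, 0, 0, 0, 0, -1]

```text
time: 24.7
tool_pos: [0.461, 0.1607, 0.1053]
tool_rot: [-0.0, 0.986, -0.17, -0.0]
contact_force: [1.1, 0.2, -4.0]
gripper_width: 0.248
grasp_force: 63.1
```

Call:
move_arm:
  rows:
    - [0, 0, 0.05, 0, 0, 0, -1]
    - [0, 0, 0, 0, 0, 0, -1]
    - [0, 0, 0, 0, 0, 0, -1]

```text
time: 24.95
tool_pos: [0.4612, 0.1607, 0.1052]
tool_rot: [-0.0, 0.986, -0.17, 0.0]
contact_force: [-0.6, 0.3, -1.2]
gripper_width: 0.249
grasp_force: 63.5
```

```bash
python3 - <<'E'
from h import *
go((.4612,.1607,.110),-19.56);print(manip.state()["ft_torque"])
E
```

```text
t 24.95 pos [461.2 160.7 105.2] yaw -19.54 toolz [ 3.e-04 -0.e+00 -1.e+00] F [-0.6  0.3 -1.2] w 0.249 gf 63.5
shift cm [ 0.   -0.   -0.48] turn z 0.02
[-0.16453176  0.25156383 -0.041398  ]
```

The bed now meets the foot at about 28.4 mm, which is level. I'll press with slight working and then hold.

Call:
move_arm:
  rows:
    - [0, 0, 0.05, 0, 0, 0, -1]
    - [0, 0, 0.03, 0, 0, 0, -1]
    - [0, 0, 0, 0, 0, 0, -1]
    - [0, 0, 0, 0, 0, 0, -1]

```text
time: 25.28
tool_pos: [0.4614, 0.1607, 0.1051]
tool_rot: [-0.0, 0.986, -0.17, 0.0]
contact_force: [-2.7, -0.6, 4.7]
gripper_width: 0.246
grasp_force: 64.3
```

Call:
move_arm:
  rows:
    - [0.1, 0, 0.02, 0, 0, 0, -1]
    - [0, 0, 0, 0, 0, 0, -1]
    - [-0.2, 0, 0, 0, 0, 0, -1]
    - [0, 0, 0, 0, 0, 0, -1]
    - [0.1, 0.1, 0, 0, 0, 0, -1]
    - [0, 0, 0, 0, 0, 0, -1]
    - [0, -0.2, 0, 0, 0, 0, -1]
    - [0, 0, 0, 0, 0, 0, -1]
    - [0, 0.1, 0, 0, 0, 0, -1]
    - [0, 0, 0, 0, 0, 0, -1]

```text
time: 26.12
tool_pos: [0.4621, 0.1608, 0.1051]
tool_rot: [-0.0, 0.985, -0.17, 0.001]
contact_force: [-0.1, 0.7, 7.1]
gripper_width: 0.252
grasp_force: 64.4
```

```bash
python3 - <<'E'
from h import *
go((.4612,.1607,.110),-19.56);print(manip.state()["ft_torque"])
E
```

```text
t 26.12 pos [462.1 160.8 105.1] yaw -19.54 toolz [ 2.3e-03  5.0e-04 -1.0e+00] F [-0.1  0.7  7.1] w 0.252 gf 64.4
shift cm [-0.08  0.04 -0.49] turn z 0.02
[-0.27724827  0.22824755  0.01715816]
```

Call:
move_arm:
  rows:
    - [0, 0, 0.03, 0, 0, 0, -1]
    - [0, 0, 0, 0, 0, 0, -1]
    - [0, 0, 0, 0, 0, 0, -1]
    - [0, 0, 0, 0, 0, 0, -1]

```text
time: 26.45
tool_pos: [0.4621, 0.1608, 0.1051]
tool_rot: [-0.0, 0.985, -0.17, 0.001]
contact_force: [-1.0, 0.4, 7.4]
gripper_width: 0.249
grasp_force: 64.7
```

Call:
move_arm:
  rows:
    - [0, 0, 0, 0, 0, 0, -1]
    - [0, 0, 0, 0, 0, 0, -1]
    - [0, 0, 0, 0, 0, 0, -1]
    - [0, 0, 0, 0, 0, 0, -1]
    - [0, 0, 0, 0, 0, 0, -1]
    - [0, 0, 0, 0, 0, 0, -1]
    - [0, 0, 0, 0, 0, 0, -1]
    - [0, 0, 0, 0, 0, 0, -1]
    - [0, 0, 0, 0, 0, 0, -1]
    - [0, 0, 0, 0, 0, 0, -1]
    - [0, 0, 0, 0, 0, 0, -1]
    - [0, 0, 0, 0, 0, 0, -1]
    - [0, 0, 0, 0, 0, 0, -1]
    - [0, 0, 0, 0, 0, 0, -1]
    - [0, 0, 0, 0, 0, 0, -1]

```text
time: 27.7
tool_pos: [0.4621, 0.1608, 0.1051]
tool_rot: [-0.0, 0.985, -0.17, 0.001]
contact_force: [0.2, -0.7, 7.3]
gripper_width: 0.252
grasp_force: 64.7
```

Call:
move_arm:
  rows:
    - [0, 0, 0.05, 0, 0, 0, -1]
    - [0, 0, 0, 0, 0, 0, -1]
    - [0, 0, 0, 0, 0, 0, -1]
    - [0, 0, 0, 0, 0, 0, -1]

```text
time: 28.03
tool_pos: [0.4622, 0.1608, 0.1051]
tool_rot: [-0.0, 0.985, -0.17, 0.001]
contact_force: [-0.8, -0.7, 10.9]
gripper_width: 0.25
grasp_force: 65.0
```

Call:
move_arm:
  rows:
    - [0, 0, 0, 0, 0, 0, -1]
    - [0, 0, 0, 0, 0, 0, -1]
    - [0, 0, 0, 0, 0, 0, -1]
    - [0, 0, 0, 0, 0, 0, -1]
    - [0, 0, 0, 0, 0, 0, -1]
    - [0, 0, 0, 0, 0, 0, -1]
    - [0, 0, 0, 0, 0, 0, -1]
    - [0, 0, 0, 0, 0, 0, -1]
    - [0, 0, 0, 0, 0, 0, -1]
    - [0, 0, 0, 0, 0, 0, -1]
    - [0, 0, 0, 0, 0, 0, -1]
    - [0, 0, 0, 0, 0, 0, -1]
    - [0, 0, 0, 0, 0, 0, -1]
    - [0, 0, 0, 0, 0, 0, -1]
    - [0, 0, 0, 0, 0, 0, -1]

```text
time: 29.28
tool_pos: [0.4622, 0.1608, 0.1051]
tool_rot: [-0.0, 0.985, -0.17, 0.001]
contact_force: [-1.0, -0.5, 9.9]
gripper_width: 0.25
grasp_force: 65.0
```

Call:
move_arm:
  rows:
    - [0, 0, -0.2, 0, 0, 0, -1]
    - [0, 0, -1, 0, 0, 0, -1]
    - [0, 0, -1.5, 0, 0, 0, -1]
    - [0, 0, -1.5, 0, 0, 0, -1]
    - [0, 0, -1.5, 0, 0, 0, -1]
    - [0, 0, -1.5, 0, 0, 0, -1]
    - [0, 0, -0.5, 0, 0, 0, -1]
    - [-0.73, -2.25, 0, 0, 0, 0, -1]
    - [-0.73, -2.25, 0, 0, 0, 0, -1]
    - [-0.73, -2.25, 0, 0, 0, 0, -1]
    - [-0.73, -2.25, 0, 0, 0, 0, -1]
    - [-0.73, -2.25, 0, 0, 0, 0, -1]
    - [-0.73, -2.25, 0, 0, 0, 0, -1]
    - [-0.73, -2.25, 0, 0, 0, 0, -1]
    - [-0.73, -2.25, 0, 0, 0, 0, -1]
    - [0, 0, 0, 0, 0, -6, -1]
    - [0, 0, 0, 0, 0, -6, -1]
    - [0, 0, 0, 0, 0, -6, -1]
    - [0, 0, 0, 0, 0, 0, -1]
    - [0, 0, 0, 0, 0, 0, -1]

```text
time: 30.95
tool_pos: [0.4655, 0.3495, 0.1787]
tool_rot: [0.0, 1.0, -0.015, -0.001]
contact_force: [-0.2, 0.4, -3.3]
gripper_width: 0.249
grasp_force: 63.1
```

```bash
python3 - <<'E'
from meas import *
go((.4671,.3499,.084),-1.67)
grab("side","side6")
for tag in("top0","top5",None):
    f=load(tag) if tag else grab("top","top6");t=np.radians(-19.56);c=np.array([461,160.7])
    ys=np.arange(-56,57,1.0);xs=np.arange(-32,33,1.)
    G=cv2.cvtColor(f["img"],cv2.COLOR_BGR2GRAY).astype(np.float32)
    m=np.array([[proj(f,[(c[0]+x*np.cos(t)-y*np.sin(t))/1e3,(c[1]+x*np.sin(t)+y*np.cos(t))/1e3,.028]) for y in ys] for x in xs],np.float32)
    W=cv2.remap(G,m[...,0],m[...,1],cv2.INTER_CUBIC)
    for nm,a,b in(("+x row",7,21),("-x row",-21,-7)):
        p=np.median(W[(xs>=a)&(xs<=b)],0)
        print(tag,nm,[int(v) for v in p[::2]])
E
```

```text
t 30.95 pos [465.5 349.5 178.7] yaw -1.69 toolz [-2.e-03 -9.e-04 -1.e+00] F [-0.2  0.4 -3.3] w 0.249 gf 63.1
shift cm [ 0.18 -0.05  9.47] turn z -0.02
top0 +x row [209, 181, 217, 224, 221, 230, 241, 248, 248, 248, 247, 244, 237, 219, 204, 218, 243, 243, 234, 239, 244, 246, 248, 249, 249, 248, 247, 243, 226, 210, 221, 238, 245, 246, 246, 247, 247, 249, 249, 246, 233, 220, 228, 244, 245, 247, 247, 243, 246, 249, 247, 239, 222, 226, 237, 201, 184]
top0 -x row [214, 180, 201, 228, 239, 245, 249, 249, 248, 247, 245, 245, 238, 221, 211, 228, 242, 247, 249, 249, 247, 245, 245, 246, 241, 232, 217, 225, 244, 248, 248, 246, 245, 243, 243, 240, 228, 206, 204, 219, 220, 213, 217, 220, 225, 232, 237, 246, 248, 248, 245, 231, 210, 205, 213, 184, 187]
top5 +x row [209, 180, 212, 220, 222, 231, 242, 248, 248, 248, 247, 243, 237, 217, 203, 209, 230, 244, 247, 247, 248, 249, 249, 247, 245, 240, 226, 205, 200, 217, 236, 243, 247, 246, 245, 247, 248, 249, 246, 233, 200, 183, 179, 178, 193, 203, 205, 193, 189, 195, 203, 203, 194, 171, 151, 131, 146]
top5 -x row [214, 187, 226, 243, 246, 248, 248, 247, 247, 245, 244, 236, 207, 187, 204, 225, 235, 241, 243, 234, 229, 217, 199, 193, 189, 177, 159, 151, 165, 181, 190, 196, 202, 197, 192, 190, 187, 183, 169, 153, 158, 165, 160, 158, 162, 165, 176, 187, 194, 197, 185, 169, 155, 158, 168, 149, 148]
None +x row [209, 179, 211, 222, 222, 233, 242, 248, 248, 248, 247, 244, 238, 218, 201, 209, 230, 244, 248, 247, 248, 249, 249, 247, 245, 239, 226, 205, 200, 217, 236, 243, 247, 247, 246, 247, 247, 248, 244, 233, 199, 182, 180, 177, 187, 201, 200, 188, 189, 192, 202, 206, 197, 175, 151, 131, 145]
None -x row [214, 186, 226, 243, 246, 249, 248, 247, 247, 245, 244, 237, 206, 186, 192, 220, 233, 240, 243, 231, 219, 208, 195, 192, 188, 177, 160, 151, 166, 182, 190, 198, 201, 197, 191, 189, 188, 184, 168, 154, 157, 164, 161, 159, 162, 166, 177, 185, 195, 197, 186, 169, 154, 158, 168, 147, 147]
```

The tray picture hasn't changed and the bed measured level, so I'll set the tamper back down on its mat.

Call:
move_arm:
  rows:
    - [0.08, -0.03, 1.5, 0, 0, 0, -1]
    - [0, 0, 2.5, 0, 0, 0, -1]
    - [0, 0, 2.5, 0, 0, 0, -1]
    - [0, 0, 1.5, 0, 0, 0, -1]
    - [0, 0, 0.6, 0, 0, 0, -1]
    - [0, 0, 0.4, 0, 0, 0, -1]
    - [0, 0, 0, 0, 0, 0, -1]
    - [0, 0, 0, 0, 0, 0, -1]

```text
time: 31.72
tool_pos: [0.4678, 0.3505, 0.0913]
tool_rot: [-0.001, 1.0, -0.014, 0.001]
contact_force: [0.9, 0.3, -3.3]
gripper_width: 0.253
grasp_force: 63.0
```

```bash
python3 - <<'E'
from h import *
go((.4670,.3499,.0819),-1.67)
E
```

```text
t 31.72 pos [467.8 350.5  91.3] yaw -1.57 toolz [ 0.0018  0.0011 -1.    ] F [ 0.9  0.3 -3.3] w 0.253 gf 63.0
shift cm [-0.08  0.07  0.94] turn z 0.1
```

Call:
move_arm:
  rows:
    - [-0.07, 0.06, 0.4, 0, 0, 0, -1]
    - [0, 0, 0.25, 0, 0, 0, -1]
    - [0, 0, 0.1, 0, 0, 0, -1]
    - [0, 0, 0.05, 0, 0, 0, -1]
    - [0, 0, 0, 0, 0, 0, -1]
    - [0, 0, 0, 0, 0, 0, -1]

```text
time: 32.22
tool_pos: [0.4663, 0.3496, 0.0821]
tool_rot: [-0.0, 1.0, -0.013, 0.0]
contact_force: [0.2, 0.4, -3.1]
gripper_width: 0.252
grasp_force: 63.1
```

Call:
move_arm:
  rows:
    - [0, 0, 0.06, 0, 0, 0, -1]
    - [0, 0, 0, 0, 0, 0, -1]
    - [0, 0, 0, 0, 0, 0, -1]

```text
time: 32.47
tool_pos: [0.4664, 0.3497, 0.0818]
tool_rot: [-0.0, 1.0, -0.013, 0.0]
contact_force: [-0.3, -0.4, -2.1]
gripper_width: 0.25
grasp_force: 63.3
```

Call:
move_arm:
  rows:
    - [0, 0, 0.02, 0, 0, 0, -1]
    - [0, 0, 0, 0, 0, 0, -1]
    - [0, 0, 0, 0, 0, 0, 0]
    - [0, 0, 0, 0, 0, 0, 0.5]
    - [0, 0, 0, 0, 0, 0, 1]
    - [0, 0, 0, 0, 0, 0, 1]
    - [0, 0, 0, 0, 0, 0, 1]
    - [0, 0, 0, 0, 0, 0, 1]
    - [0, 0, 0, 0, 0, 0, 1]
    - [0, 0, 0, 0, 0, 0, 1]
    - [0, 0, 0, 0, 0, 0, 1]
    - [0, 0, 0, 0, 0, 0, 1]
    - [0, 0, -0.5, 0, 0, 0, 1]
    - [0, 0, -1.5, 0, 0, 0, 1]
    - [0, 0, -2, 0, 0, 0, 1]
    - [0, 0, -2.5, 0, 0, 0, 1]
    - [0, 0, -2.5, 0, 0, 0, 1]
    - [0, 0, -3, 0, 0, 0, 1]
    - [0, 0, -3, 0, 0, 0, 1]
    - [0, 0, 0, 0, 0, 0, 1]

```text
time: 34.13
tool_pos: [0.4692, 0.3513, 0.2399]
tool_rot: [-0.003, 1.0, -0.013, 0.006]
contact_force: [0.5, 0.9, 0.9]
gripper_width: 1.0
grasp_force: 0.0
```

Call:
move_arm:
  rows:
    - [0, 3.5, -0.5, 0, 0, 0, 1]
    - [0, 4, 0, 0, 0, 0, 1]
    - [0, 4, 0, 0, 0, 0, 1]
    - [0, 4, 0, 0, 0, 0, 1]
    - [0, 4, 0, 0, 0, 0, 1]
    - [0, 4, 0, 0, 0, 0, 1]
    - [0, 4, 0, 0, 0, 0, 1]
    - [0, 4, 0, 0, 0, 0, 1]
    - [0, 4, 0, 0, 0, 0, 1]
    - [0, 4, 0, 0, 0, 0, 1]
    - [-1, 3, 0, 0, 0, 0, 1]
    - [0, 0, 0, 0, 0, 0, 1]
    - [0, 0, 0, 0, 0, 0, 1]

```text
time: 35.22
tool_pos: [0.4445, -0.0764, 0.2362]
tool_rot: [-0.0, 1.0, -0.015, 0.0]
contact_force: [0.1, -0.0, 0.8]
gripper_width: 1.005
grasp_force: 0.0
```

```bash
python3 - <<'E'
from meas import *
go((.467,.0,.25),-1.67)
f=grab("top","top7");im=f["img"].astype(int);b,r=im[...,0],im[...,2]
u8=lambda m:(m*255).astype(np.uint8);R=(150,210,235,270)
print("mat",rect(pts(f,crop(u8(b>60),*R),.005)));print("foot",rect(pts(f,crop(u8(r>100),*R),.013)));print("grip",rect(pts(f,crop(u8(r-b>60),*R),.115)))
t=np.radians(-19.56);c=np.array([461,160.7]);ys=np.arange(-56,57,1.0);xs=np.arange(-32,33,1.)
G=cv2.cvtColor(f["img"],cv2.COLOR_BGR2GRAY).astype(np.float32)
m=np.array([[proj(f,[(c[0]+x*np.cos(t)-y*np.sin(t))/1e3,(c[1]+x*np.sin(t)+y*np.cos(t))/1e3,.028]) for y in ys] for x in xs],np.float32)
W=cv2.remap(G,m[...,0],m[...,1],cv2.INTER_CUBIC)
for a,b in((7,21),(-21,-7)): print([int(v) for v in np.median(W[(xs>=a)&(xs<=b)],0)[::2]])
g0=load("top0")["img"];d=cv2.absdiff(g0,f["img"]).max(2);d[200:290,150:335]=0
n=cv2.connectedComponentsWithStats(u8(d>40));print([list(map(int,s)) for s in n[2][1:] if s[4]>15])
E
```

```text
t 35.22 pos [444.5 -76.4 236.2] yaw -1.75 toolz [ 3.e-04  2.e-04 -1.e+00] F [ 0.1 -0.   0.8] w 1.005 gf 0.0
shift cm [ 2.02 -7.7  -1.37] turn z -0.08
mat (array([467.7, 350.1]), array([ 84.5, 133.9]), np.float32(-1.55))
foot (array([466.7, 348.5]), array([ 53.9, 105.3]), np.float32(-1.37))
grip (array([467.8, 347.6]), array([22.5, 30.1]), np.float32(-88.91))
[209, 180, 212, 221, 222, 231, 243, 248, 248, 247, 247, 244, 237, 220, 202, 208, 231, 244, 248, 248, 248, 249, 249, 248, 245, 240, 226, 206, 201, 216, 236, 243, 247, 247, 245, 247, 248, 249, 246, 235, 226, 232, 228, 229, 241, 245, 246, 246, 245, 246, 249, 249, 247, 233, 205, 165, 184]
[212, 187, 226, 243, 247, 249, 248, 246, 247, 246, 245, 236, 208, 188, 202, 223, 235, 244, 248, 249, 248, 247, 246, 245, 243, 238, 221, 208, 223, 240, 245, 248, 248, 247, 246, 244, 244, 241, 230, 206, 197, 209, 215, 220, 225, 231, 237, 246, 248, 248, 245, 231, 212, 206, 212, 184, 187]
[[375, 220, 169, 200, 19740], [333, 377, 12, 7, 28], [344, 376, 14, 9, 42], [303, 384, 85, 36, 2019], [280, 397, 25, 23, 188]]
```

```bash
python3 -c "
from plant import manip
print(manip.job_done())"
```

```text
the job is handed in; nothing more can be done
None
```

I pressed the chips to a level bed (foot at about 28.3 mm, which fits all eight flat), held about 13 N for over a second, stood the tamper back within 2 mm of the middle of its mat, let go, and handed in at about 35 s.

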